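Unlid the gauge case and put the gauge in the tray

TASK

Open the grey gauge case: lift its sliding lid up over the lip at the open end, slide it out of the grooves and lay it flat on the bench, right way up. Then take the plug gauge out of the case and lay it down flat in the shallow instrument tray. Set both down rather than dropping them, and leave the tray and the other things where they are.

Things in the scene. Friction and masses are not known exactly. Their poses are not given: they have to be found in the camera images.
- gauge_case: Grey case fixed to the bench, 120 (x) x 178 (y) x 48 high, floor top at z=10. Origin: centre of its underside; y along its length, +y end walled, -y end (to the robot's right) open above a low lip. Along each long side a groove holds the lid: ledge top z=26, rail underside z=43, so the lid can rise 12 and no more; 106 between the side walls; ledges and rails reach in to x=+-46 (opening 92 wide, 166 long).
- case_lip (a point): Middle of the top of the end lip, at (0,-86,32) in the case's frame. The lip is 6 thick (y=-89 to -83) and stands 6 above the ledges: the lid cannot slide out toward -y until it is raised 6 to 12 mm.
- case_lid: Loose lid: plain metal plate 101 (x) x 160 (y) x 5 thick, 0.13 kg. Origin: centre of its underside; axes as the case's. Shut, its underside is at z=26 in the case's frame, behind the lip, with 2.5 mm play at each side and 3 mm at each end; it must travel about 172 toward -y to be wholly out of the case. Near its -y end it carries an upright grip rib.
- lid_grip (a point): Centre of the grip rib, at (0,-60,18) in the lid's frame. The rib is 60 (x) x 12 (y) and stands 25 above the plate: its top is 12 above this point, the plate's top 13 below. Pinch it along y from above.
- gauge: Plug gauge, a slim metal hexagonal bar 13 (x) x 91 (y, its long axis) x 11 high, 0.06 kg, lying on the floor of the case under the lid, along the case's length within 0.25 rad and within 12 mm of the middle. Origin: centre of its underside.
- tray: Shallow open metal instrument tray, 130 (x) x 230 (y, its long axis, pointing away from the robot within 0.12 rad) x 20 high, to the left of the case, loose on the bench, 0.45 kg. Origin: centre of its underside; floor about 2 thick; clear floor within x +-60, y +-110. A loupe stands near its +y (far) end; the rest is free.
- loupe: Black cylindrical loupe, 39 x 39 x 37, standing in the far end of the tray. Origin: centre of its underside. To be left alone.
- cap_a: White screw cap, 38 x 38 x 34, on the bench at the right. Origin: centre of its underside. To be left alone.
- cap_b: Second white screw cap, 38 x 38 x 34, at the right. Origin: centre of its underside. To be left alone.
- timer: White bench timer, 62 x 62 x 22, at the right front. Origin: centre of its underside. To be left alone.
- inspection_lamp: Strip lamp on a stand at the back right, fixed. Its horizontal tube (50 deep, 600 long, along world y) hangs across the right half of the bench, underside 490 above the bench; its front edge is 580 ahead of the robot's base axis and it runs from 50 left of that axis to 550 right. Keep the wrist and arm below or short of it. Origin: foot of the stand.
- the_hand_sealer: Hand heat sealer at the left end of the bench, fixed, its lever raised toward the robot to about 300 above the bench, reaching out past the bench's front edge. Keep the arm clear of it, also when leaving the start pose. Origin: centre of its underside.

How it is judged:
On the way, in this order (a step that is already met when the one before it is completed fails the run):
1. the lid, raised over the lip, is part-way out along the grooves (y of case_lid in the frame of gauge_case between -0.14 and -0.05 m and z of case_lid in the frame of gauge_case between 0.0275 and 0.045 m and x of case_lid in the frame of gauge_case between -0.02 and 0.02 m).
2. the lid is set down flat on the bench, still in the hand (height (world z) of case_lid below 0.009 m and angle between case_lid's own z axis and vertical below 0.09 rad and contact force between the fingers and case_lid above 0.3 N).
3. the gauge is lowered into the tray, still in the hand (x of gauge in the frame of tray between -0.058 and 0.058 m and y of gauge in the frame of tray between -0.108 and 0.108 m and z of gauge in the frame of tray below 0.017 m and contact force between the fingers and gauge above 0.3 N).
At the end, for the whole second after the job is handed in: Lid flat, right way up on the bench (underside within 6 mm of it, tilt under 0.05 rad); gauge flat on the tray floor (within 58 mm across, 108 mm along of its centre, origin under 10 mm above its underside, long axis within 0.12 rad of level); both still (height (world z) of case_lid below 0.006 m and angle between case_lid's own z axis and vertical below 0.05 rad and linear speed of each of case_lid, gauge below 0.02 m/s and angular speed of each of case_lid, gauge below 0.2 rad/s and x of gauge in the frame of tray between -0.058 and 0.058 m and y of gauge in the frame of tray between -0.108 and 0.108 m and z of gauge in the frame of tray below 0.01 m and angle between gauge's own y axis and vertical between 1.45 and 1.69 rad); the robot touches nothing.
It fails at once if loupe moved more than 40 mm (distance of loupe from where it was at the start of the episode above 0.04 m).
It fails at once if cap_a moved more than 40 mm (distance of cap_a from where it was at the start of the episode above 0.04 m).
It fails at once if cap_b moved more than 40 mm (distance of cap_b from where it was at the start of the episode above 0.04 m).
It fails at once if timer moved more than 40 mm (distance of timer from where it was at the start of the episode above 0.04 m).
It fails at once if tray moved more than 40 mm (distance of tray from where it was at the start of the episode above 0.04 m).
It also fails if it takes over 58 s, if anything falls off the work surface, if the arm or the gripper's body presses on something with over 40 N, if the wrist force passes 120 N, or if a joint passes its speed limit or range.

ROBOT

A 6-joint arm with a two-finger parallel gripper is mounted at the origin on a cart in front of the work surface, level with it; the furniture and walls round the work are solid. World frame = base frame: x ahead of the robot, y to its left, z up, the work surface at z = 0. Lengths are in m, angles in rad, forces in N, time in s.
With the tool pointing down it reaches from about 0.3 to 0.95 m from the base axis. Payload 3.1 kg.
Tool frame: the origin (TCP) lies at the very end of the fingers, on their centre line; the grasp point (between the pads) lies 19 mm behind it (arm.pinch_z is the distance from the TCP to the grasp point, in m); z points along the fingers, y is the line along which they close (so a half turn about z gives the same grasp; the last joint's range is limited). The gripper opens to 85 mm and grips with 20 to 120 N. Pads are 22 mm wide; open, the fingers measure 114 mm over their backs; the gripper's body (76 mm by 85 mm) begins 54 mm behind the grasp point. The pads swing forward as they close: fully open they stand 13 mm farther back than shut.
Start: joints at [1.167, 0.308, 1.634, -0, 1.2, -0.07], TCP at [0.205, 0.59, 0.231] pointing down, gripper open.
Joint ranges: [-3.06, 3.06], [-0.79, 1.96], [0.05, 2.63], [-1.19, 4.34], [0.05, 2.64], [-2.94, 2.94]. Speed limits (rad/s): [2.79, 2.79, 3.14, 3.14, 3.14, 3.14].

INTERFACE

Orientations are given as a rotation vector (axis times angle).
In Python, from bench import readout, cams, job, arm gives the robot as it stands.
- The arm moves only by the shell command python3 -m creep 'ROWS'. ROWS is a JSON object of lists of equal length, an entry for each row: "angular": the turn, a rotation vector about the tool's x, y, z in degrees, a list of three; "slide": the shift along the tool's x, y, z in mm, a list of three; "gripper": the opening, from 0 (shut) to 1 (fully open). In form: {"angular": [[ax, ay, az], ...], "slide": [[tx, ty, tz], ...], "gripper": [gripper, ...]}. A call has 1 to 20 rows; each row is the pose to reach, as a shift and turn from the pose commanded when the call began, along the tool's axes at that moment; what a row does not reach only later rows make up. A row lasts 1/8 s, in which the tool goes at most 62.5 mm and 10.7 degrees, less where a joint would pass 70% of its speed; a pose out of reach is approached as far as the arm can. A call with a gripper value outside its range is refused whole. The fingers move at their own pace and stop on an object; the grip force is fixed at half the most. Time passes only in rows, so rows that repeat a pose let the fingers close. It gives the time, the measured TCP pose, the force, the opening and the grip force at its end, in the units of the state.
- readout.sense(): the state, without advancing time (a new reading comes with each control period).
- cams.camera(name): name is "side" or "top"; returns a dict with "image" (384x512x3 uint8, red, green, blue), "depth" (384x512 float32, m along the optical axis (not along the pixel's ray), 0 where there is no reading), "fx", "fy", "cx", "cy" (pixels), "camera_from_world" (4x4, takes a point from world to camera coordinates). Camera axes: x right, y up, looking along -z (the intrinsics and any distortion apply to the point x, -y, -z); pixel columns grow to the right and rows downward; lengths in m; the calibration is good to about 2 mm. A picture is of the moment at which its call begins.
- job.finish_job(): hands the job in; it is judged then, once.
The state is a dict: "time": time; "joint_positions": joint angles; "dq": joint speeds; "effort": joint torques, N m; "ee_pos": TCP position; "orientation": TCP orientation; "force": force on the tool from outside, world axes, zero at the start; "torque": the same for the moment, N m; "finger_gap": finger opening in m; "grip_force": force on a finger pad.
Only numpy, scipy, OpenCV 4.12 (cv2) and the standard library are available. Lean on these libraries where they do the work, as an engineer would, in place of code of your own. Each camera call takes 0.05 s, during which the arm holds its last target. There are 200 camera calls.

## Working session

There is one attempt and no reset: what is moved stays moved. The work goes in short steps, Python scripts to look and compute and a shell command to move; the robot and the scene stay as the last step left them, time stands still between calls to the robot, and variables do not carry over. Pictures are saved under pics/ and viewed, at most 10 in all, crops included, and the job is handed in when it is done.

```bash
mkdir -p pics; ls; cat > h.py <<'E'
import numpy as np,cv2
from bench import readout,cams,job,arm
from scipy.spatial.transform import Rotation as R
def snap(name,f):
    c=cams.camera(name); cv2.imwrite('pics/%s.png'%f,c['image'][:,:,::-1]); np.savez('pics/%s.npz'%f,**c); return c
def P(c,u,v,d=None,z=None):
    """world point of pixel; by depth (3x3 median) or on plane z"""
    T=np.linalg.inv(c['camera_from_world'])
    r=np.array([(u-c['cx'])/c['fx'],-(v-c['cy'])/c['fy'],-1.])
    if z is None:
        if d is None:
            w=c['depth'][int(v)-1:int(v)+2,int(u)-1:int(u)+2]; d=np.median(w[w>0])
        return T[:3,:3]@(r*d)+T[:3,3]
    r=T[:3,:3]@r; return T[:3,3]+r*(z-T[2,3])/r[2]
def cloud(c):
    v,u=np.mgrid[:384,:512]; d=c['depth'];T=np.linalg.inv(c['camera_from_world'])
    p=np.stack([(u-c['cx'])/c['fx']*d,-(v-c['cy'])/c['fy']*d,-d],-1)
    return p@T[:3,:3].T+T[:3,3]
E
python3 - <<'E'
from h import *
for n in('top','side'):
    c=snap(n,n+'0'); print(n,[k for k in c],np.linalg.inv(c['camera_from_world']).round(3).tolist(),c['fx'],c['cx'],c['cy'])
s=readout.sense();print(s['time'],s['ee_pos'],s['orientation'],R.from_rotvec(s['orientation']).as_matrix().round(3).tolist(),s['finger_gap'],arm.pinch_z)
E
```

```text
pics
top ['image', 'depth', 'fx', 'fy', 'cx', 'cy', 'camera_from_world'] [[0.014, 0.991, -0.132, 0.378], [-1.0, 0.013, -0.011, 0.065], [-0.009, 0.132, 0.991, 1.483], [0.0, 0.0, 0.0, 1.0]] 442.74874273976695 255.79571574186247 198.68899148024008
side ['image', 'depth', 'fx', 'fy', 'cx', 'cy', 'camera_from_world'] [[0.929, 0.226, -0.294, 0.122], [-0.371, 0.557, -0.743, -1.038], [-0.004, 0.799, 0.602, 0.962], [0.0, 0.0, 0.0, 1.0]] 494.5167006889091 256.94433701819514 188.20412852758528
0.1 [0.2045046  0.58981883 0.23015508] [-0.52175469 -3.09749454  0.00320429] [[-0.945, 0.328, -0.001], [0.328, 0.945, -0.002], [0.0, -0.002, -1.0]] 0.08521535188452303 0.0187
```

View pics/top0.png

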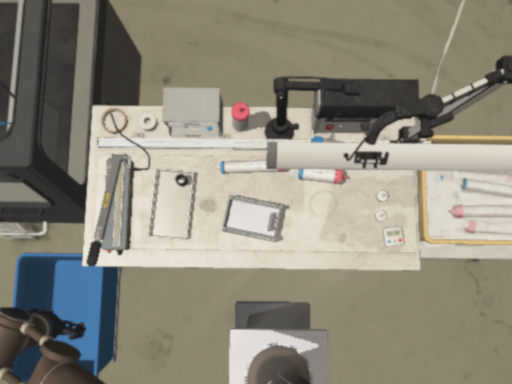

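View pics/side0.png

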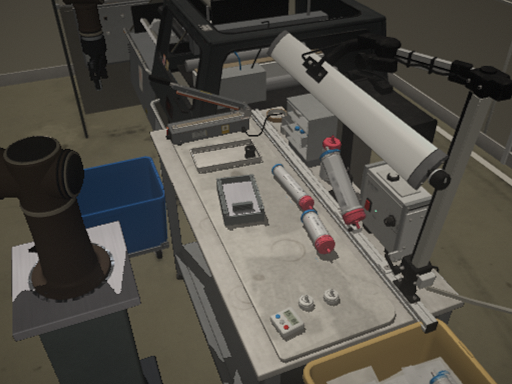

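The top view shows the case at about (255,217), with its open end right and the rib near (270,218). The tray is at about (174,204) with the loupe at (182,180), the caps at (381,196) and (381,215), and the timer at (393,236). The sealer is at about (115,200).

```bash
python3 - <<'E'
from h import *
c=np.load('pics/top0.npz');d=np.load('pics/side0.npz')
img=c['image'][185:250,145:295,::-1]
a=cv2.resize(img,None,fx=5,fy=5,interpolation=cv2.INTER_CUBIC)
cv2.imwrite('pics/topc.png',a)
b=cv2.resize(d['image'][135:235,180:280,::-1],None,fx=6,fy=6,interpolation=cv2.INTER_CUBIC);cv2.imwrite('pics/sidec.png',b)
def proj(c,p):
    q=c['camera_from_world']@np.r_[p,1];return c['cx']+c['fx']*q[0]/-q[2],c['cy']+c['fy']*q[1]/q[2]
print(proj(c,[0.2,.59,.23]),proj(c,[0,0,0]))
p=cloud(c)
for v,u in((217,255),(218,270),(210,175),(245,200),(217,247)):print(u,v,p[v,u].round(4))
E
```

```text
(np.float64(68.87802066397288), np.float64(319.97210384799496)) (np.float64(278.440154297334), np.float64(377.03002212754365))
255 217 [0.5105 0.0822 0.0321]
270 218 [0.5058 0.0334 0.0547]
175 210 [ 0.5338  0.3532 -0.0028]
200 245 [4.173e-01 2.646e-01 4.000e-04]
247 217 [0.51   0.1084 0.0343]
```

View pics/topc.png

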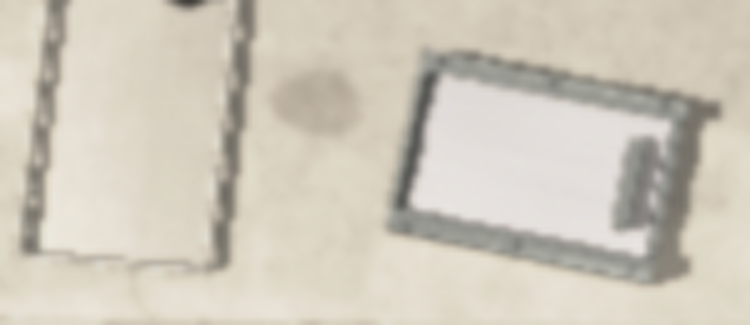

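View pics/sidec.png

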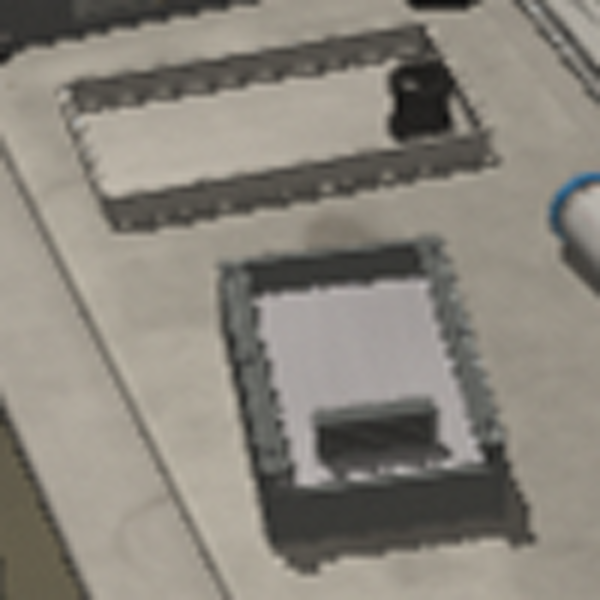

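The crops show the shut lid with its dark rib at the right (-y) end, and the case rails. The tray's near corners are at about (25,255) and (225,265) in the top crop. Next I fit poses from depth.

```bash
cat >> h.py <<'E'
def top_rect(c,lo,hi,box,show=1):
    p=cloud(c).reshape(-1,3); x0,x1,y0,y1=box
    m=(p[:,2]>lo)&(p[:,2]<hi)&(p[:,0]>x0)&(p[:,0]<x1)&(p[:,1]>y0)&(p[:,1]<y1)&(c['depth'].ravel()>0)
    q=p[m]; r=cv2.minAreaRect((q[:,:2]*1000).astype(np.float32)); 
    if show: print(m.sum(),'rect',np.round(r[0],1),np.round(r[1],1),round(r[2],1),'med',np.round(np.median(q,0)*1000,1))
    return q
E
python3 - <<'E'
from h import *
for n in('top','side'):
    c=np.load(f'pics/{n}0.npz'); print(n)
    case=(.4,.62,-.05,.2)
    top_rect(c,.042,.0505,case)   # rails
    top_rect(c,.0525,.062,case)   # rib
    top_rect(c,.026,.036,(.46,.56,.06,.13)) # lid plate
    top_rect(c,.014,.0235,(.36,.68,.22,.46)) # tray rim
    top_rect(c,.03,.045,(.55,.68,.25,.42)) # loupe
E
```

```text
top
401 rect [507.8  93.4] [177.6 120.2] 79.1 med [514.7 104.   47.5]
95 rect [506.9  93.3] [171.8 117.1] 78.9 med [499.1  36.4  55.6]
529 rect [510.5  95.5] [99.2 66.2] 0.7 med [510.4  95.4  31. ]
267 rect [556.2 383.4] [167.  231.8] 85.9 med [572.4 360.3  19.3]
66 rect [633.4 332.4] [34.8 34.4] 4.0 med [630.8 334.3  38. ]
side
435 rect [509.   91.2] [186.2 120.4] 79.0 med [506.4  87.4  47.4]
69 rect [506.4  88. ] [167.9 111.1] 79.9 med [494.8  30.4  54.1]
390 rect [509.9  95.9] [68.2 98.8] 89.6 med [512.8  95.3  30.8]
286 rect [558.6 377.5] [166.8 236.4] 87.1 med [563.6 334.7  18.3]
59 rect [634.4 328.3] [42.2 35. ] 69.2 med [634.6 330.6  37.2]
```

```bash
python3 -m creep '{"angular":[[0,0,0],[0,0,0],[0,0,0],[0,0,0],[0,0,0],[0,0,0],[0,0,-8.2],[0,0,-8.2],[0,0,-8.2],[0,0,-8.2],[0,0,-8.2],[0,0,-8.2],[0,0,-8.2],[0,0,-8.2],[0,0,-8.2],[0,0,-8.2]],"slide":[[-20,-59,0],[-40,-118,0],[-60,-177,0],[-82,-236,0],[-82,-236,0],[-140,-265,10],[-195,-292,20],[-245,-318,40],[-295,-344,60],[-345,-370,80],[-400,-400,80],[-458,-430,80],[-458,-430,80],[-458,-430,80],[-458,-430,80],[-458,-430,80]],"gripper":[1,1,1,1,1,1,1,1,1,1,1,1,1,1,1,1]}'
python3 - <<'E'
from h import *
s=readout.sense();print(s['time'],s['ee_pos'],R.from_rotvec(s['orientation']).as_matrix().round(3).tolist(),s['force'],s['joint_positions'])
c=snap('side','side1');cv2.imwrite('pics/s1c.png',cv2.resize(c['image'][90:240,150:350,::-1],None,fx=4,fy=4,interpolation=cv2.INTER_CUBIC))
# tray fit: near/left/right rim from the first top image
c=np.load('pics/top0.npz')
q=top_rect(c,.012,.026,(.36,.70,.27,.43))
E
```

```text
time: 2.1
ee_pos: [0.4958, 0.0354, 0.1512]
orientation: [-0.296, -3.127, -0.0]
force: [0.5, -0.5, 0.2]
finger_gap: 0.0851
grip_force: 0.0
2.1 [0.49576085 0.03542684 0.15118519] [[-0.982, 0.188, -0.0], [0.188, 0.982, 0.0], [0.001, 0.0, -1.0]] [ 0.52888388 -0.46530698  0.18664925] [-1.63993707e-02  1.60163123e-01  1.99659262e+00  1.96163294e-04
  9.85323480e-01 -1.39864362e+00]
265 rect [553.9 365.2] [131.5 230. ] 86.0 med [589.4 342.8  19.5]
```

View pics/s1c.png

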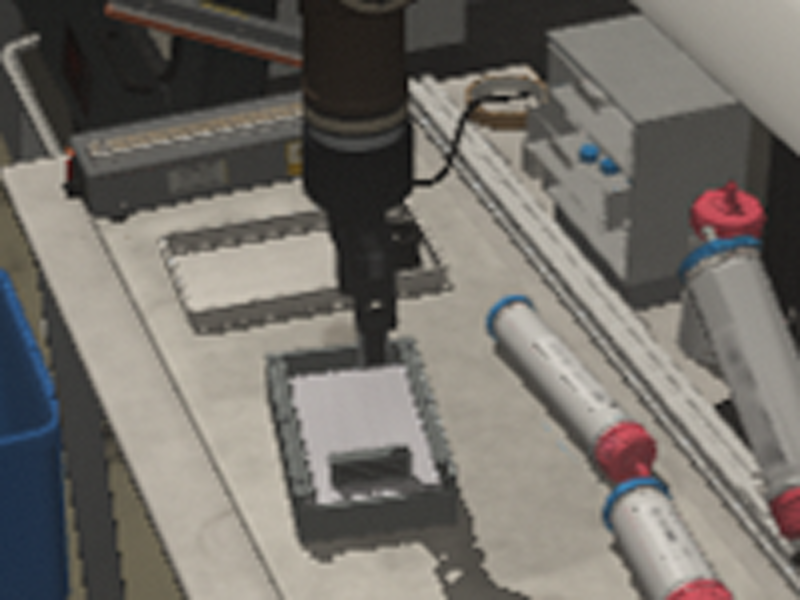

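The side crop shows the arm hanging above the case, with the rib free ahead of it at (370,465). I'll lower and pinch.

```bash
python3 -m creep '{"angular":[[0,0,0],[0,0,0],[0,0,0],[0,0,0],[0,0,0],[0,0,0],[0,0,0],[0,0,0],[0,0,0],[0,0,0]],"slide":[[0,-1,55],[0,-1,95],[0,-1,110],[0,-1,116],[0,-1,116],[0,-1,116],[0,-1,116],[0,-1,116],[0,-1,116],[0,-1,116]],"gripper":[1,1,1,1,1,0,0,0,0,0]}'
```

```text
time: 3.4
ee_pos: [0.4969, 0.0331, 0.0357]
orientation: [0.299, 3.127, -0.0]
force: [-2.2, -1.3, 3.4]
finger_gap: 0.0105
grip_force: 60.5
```

```bash
python3 -m creep '{"angular":[[0,0,0],[0,0,0],[0,0,0],[0,0,0]],"slide":[[0,0,-4],[0,0,-9],[0,0,-9],[0,0,-9]],"gripper":[0,0,0,0]}'
python3 - <<'E'
from h import *
for n in('top','side'):
    c=snap(n,n+'2')
    q=top_rect(c,.03,.044,(.47,.56,.07,.14))
    A=np.c_[q[:,:2],np.ones(len(q))];s=np.linalg.lstsq(A,q[:,2],rcond=None)[0];print('slope',s)
E
```

```text
time: 3.9
ee_pos: [0.4963, 0.0332, 0.0442]
orientation: [-0.299, -3.127, 0.0]
force: [-0.4, 0.1, -1.2]
finger_gap: 0.0106
grip_force: 59.7
256 rect [514.7 105.4] [89.5 65.3] 1.5 med [509.4 124.1  39.2]
slope [ 0.0049008  -0.01255552  0.03802295]
214 rect [515. 105.] [69.3 88.7] 89.5 med [494.5 105.5  39.1]
slope [ 0.00195271 -0.00685572  0.0388648 ]
```

Lid raised about 8.5 mm, level and free. I'll slide it out.

```bash
python3 -m creep '{"angular":[[0,0,0],[0,0,0],[0,0,0],[0,0,0],[0,0,0],[0,0,0]],"slide":[[0,-12,0],[0,-30,0],[0,-50,0],[0,-70,0],[0,-90,0],[0,-90,0]],"gripper":[0,0,0,0,0,0]}'
```

```text
time: 4.75
ee_pos: [0.4788, -0.0571, 0.0442]
orientation: [-0.304, -3.127, 0.0]
force: [-0.3, -0.1, -1.5]
finger_gap: 0.0106
grip_force: 59.7
```

```bash
python3 -m creep '{"angular":[[0,0,0],[0,0,0],[0,0,0],[0,0,0],[0,0,0],[0,0,0],[0,0,0],[0,0,0],[0,0,0],[0,0,0],[0,0,0]],"slide":[[0,-25,0],[0,-55,0],[0,-90,0],[0,-125,0],[0,-125,0],[0,-125,12],[0,-125,22],[0,-125,28],[0,-125,31],[0,-125,33],[0,-125,33]],"gripper":[0,0,0,0,0,0,0,0,0,0,0]}'
python3 - <<'E'
from h import *
c=snap('top','top3');s=snap('side','side3')
for k in (c,s):
    q=top_rect(k,.003,.012,(.40,.54,-.2,-.025))
    A=np.c_[q[:,:2],np.ones(len(q))];print('slope',np.linalg.lstsq(A,q[:,2],rcond=None)[0])
cv2.imwrite('pics/t3c.png',cv2.resize(c['image'][170:260,200:350,::-1],None,fx=5,fy=5,interpolation=cv2.INTER_CUBIC))
E
```

```text
time: 6.12
ee_pos: [0.4558, -0.1779, 0.0113]
orientation: [0.299, 3.127, -0.0]
force: [-0.7, 0.3, -1.8]
finger_gap: 0.0108
grip_force: 59.7
921 rect [472.4 -99.9] [133.5 145. ] 0.7 med [471.1 -91.2   6.7]
slope [-0.00327049 -0.00313925  0.00812211]
878 rect [ 471.8 -116. ] [167.9 134.2] 89.8 med [ 449.2 -127.7    6.3]
slope [-0.00354311 -0.00148368  0.00784202]
```

View pics/t3c.png

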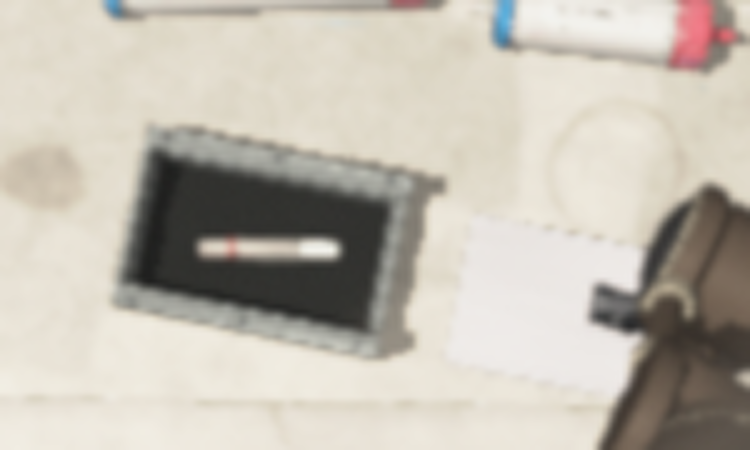

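The lid is clear of the case, level, about 1–2 mm above the bench. The gauge lies in the case from (197,249) to (341,248) in the crop. I'll set the lid down and release.

```bash
python3 -m creep '{"angular":[[0,0,0],[0,0,0],[0,0,0],[0,0,0]],"slide":[[0,0,1],[0,0,2],[0,0,2],[0,0,2]],"gripper":[0,0,0,0]}'
python3 - <<'E'
from h import *
c=np.load('pics/top3.npz')
for u,v in((197,249),(341,248)): print(P(c,200+u/5-.4,170+v/5-.4,z=.018)*1000)
for n in('top','side'):
    c=np.load(f'pics/{n}3.npz'); top_rect(c,.0165,.0235,(.475,.535,.035,.15))
E
```

```text
time: 6.72
ee_pos: [0.4559, -0.1781, 0.0097]
orientation: [0.299, 3.127, -0.0]
force: [-0.7, 0.1, 4.2]
finger_gap: 0.0105
grip_force: 60.6
[503.10287139 135.30753494  18.        ]
[505.0552821   39.79270115  18.        ]
73 rect [505.7  94.7] [103.2  54.4] 86.4 med [505.1  95.4  19.2]
35 rect [505.2 102.1] [63.5 10.7] 88.5 med [504.7 104.3  20. ]
```

```bash
python3 -m creep '{"angular":[[0,0,0],[0,0,0],[0,0,0],[0,0,0],[0,0,0],[0,0,0],[0,0,0],[0,0,10],[0,0,20],[0,0,30],[0,0,40],[0,0,50],[0,0,60],[0,0,70],[0,0,78],[0,0,78],[0,0,78]],"slide":[[0,0,1],[0,0,1],[0,0,0],[0,0,0],[0,0,-20],[0,0,-60],[0,0,-110],[0,30,-120],[0,75,-120],[0,120,-120],[0,160,-120],[1,200,-120],[2,235,-120],[3,260,-120],[3,270,-120],[3,270,-120],[3,270,-120]],"gripper":[1,1,1,1,1,1,1,0.9,0.8,0.7,0.5,0.4,0.4,0.4,0.4,0.4,0.4]}'
python3 - <<'E'
from h import *
c=snap('side','side4');t=snap('top','top4')
q=top_rect(c,.003,.008,(.41,.54,-.21,-.02));top_rect(t,.0025,.008,(.41,.54,-.21,-.02))
print(readout.sense()['joint_positions'][5])
cv2.imwrite('pics/s4c.png',cv2.resize(c['image'][150:300,180:380,::-1],None,fx=4,fy=4,interpolation=cv2.INTER_CUBIC))
E
```

```text
time: 8.85
ee_pos: [0.5037, 0.0874, 0.1291]
orientation: [-2.198, -2.244, 0.001]
force: [0.1, -0.8, -0.2]
finger_gap: 0.034
grip_force: 0.0
1038 rect [ 474.1 -115.7] [186.3 127.4] 89.9 med [ 469.9 -113.8    5. ]
974 rect [ 475.4 -114.6] [187.2 129.8] 89.5 med [ 472.6 -111.2    4.9]
0.06714526359575992
```

View pics/s4c.png

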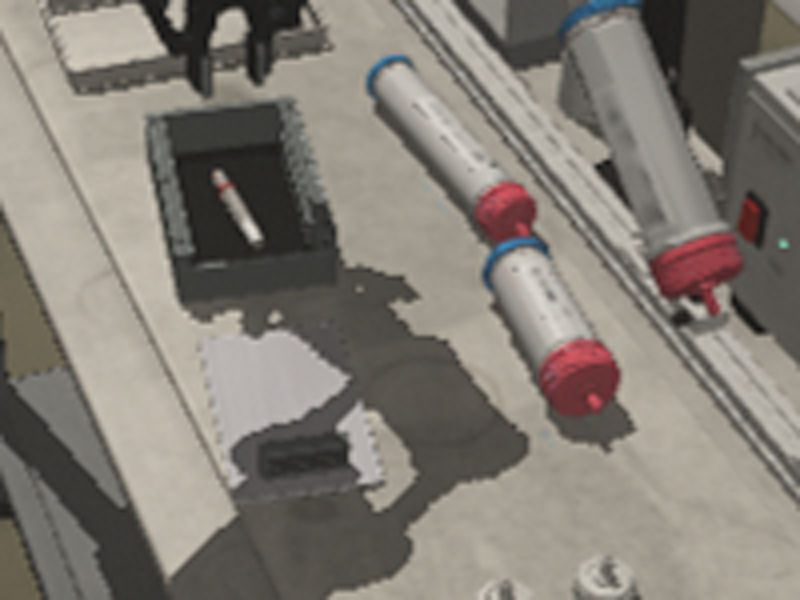

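The lid lies flat at about (290,410) in the crop, and the gauge is untouched in the case at (217,172)–(258,243). I'll descend on it.

```bash
python3 -m creep '{"angular":[[0,0,0],[0,0,0],[0,0,0],[0,0,0],[0,0,0],[0,0,0],[0,0,0],[0,0,0],[0,0,0],[0,0,0]],"slide":[[0,0,50],[0,0,90],[0,0,108],[0,0,117],[0,0,117],[0,0,117],[0,0,117],[0,0,117],[0,0,117],[0,0,117]],"gripper":[0.4,0.4,0.4,0.4,0.4,0,0,0,0,0]}'
```

```text
time: 10.2
ee_pos: [0.5055, 0.0879, 0.0138]
orientation: [2.199, 2.241, 0.004]
force: [0.0, -0.6, 6.2]
finger_gap: 0.0086
grip_force: 59.8
```

```bash
python3 -m creep '{"angular":[[0,0,0],[0,0,0],[0,0,0],[0,0,0],[0,0,0],[0,0,0]],"slide":[[0,0,-10],[0,0,-30],[0,0,-60],[0,0,-90],[0,0,-90],[0,0,-90]],"gripper":[0,0,0,0,0,0]}'
python3 - <<'E'
from h import *
c=snap('side','side5');t=snap('top','top5')
a=cv2.resize(c['image'][130:220,180:300,::-1],None,fx=6,fy=6,interpolation=cv2.INTER_CUBIC)
cv2.imwrite('pics/s5c.png',a)
E
```

```text
time: 10.95
ee_pos: [0.5032, 0.0877, 0.1018]
orientation: [-2.2, -2.242, 0.001]
force: [-1.0, 0.0, 0.9]
finger_gap: 0.0089
grip_force: 59.0
```

View pics/s5c.png

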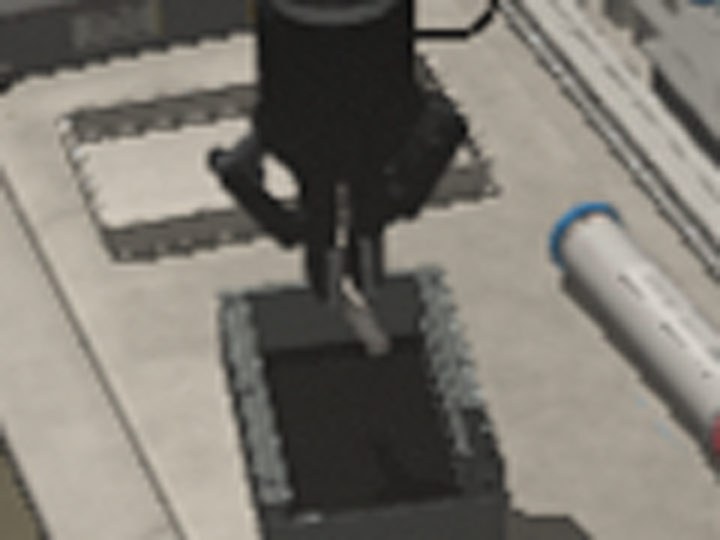

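The gauge is held level-looking between the fingertips, its front end at (378,345) in the crop and the case now empty. I'll check its height along its length.

```bash
python3 - <<'E'
from h import *
c=np.load('pics/side5.npz');p=cloud(c)
for u,v in((240,182),(241,184),(242,185),(243,187),(238,179),(237,163),(237,166)): print(u,v,c['image'][v,u],(p[v,u]*1000).round(1))
t=np.load('pics/top5.npz')
for k in(c,t):
    q=top_rect(k,.085,.125,(.47,.54,.03,.15)); print((q[q[:,1].argsort()][::max(1,len(q)//25)]*1000).round(0).tolist())
E
```

```text
240 182 [95 93 89] [504.6  61.4 109.7]
241 184 [102  99  94] [504.4  52.4 108.6]
242 185 [100  97  92] [505.6  47.2 108.2]
243 187 [89 83 78] [506.4  41.3 104.9]
238 179 [130 125 116] [504.2  77.1 110.1]
237 163 [58 55 53] [509.7  97.3 152.7]
237 166 [69 67 63] [575.2 290.5   2.6]
104 rect [506.6  72.6] [33.2 62.3] 15.2 med [502.5  77.5 110.1]
[[499.0, 38.0, 105.0], [504.0, 42.0, 109.0], [502.0, 47.0, 106.0], [501.0, 51.0, 107.0], [499.0, 54.0, 105.0], [498.0, 59.0, 110.0], [499.0, 63.0, 103.0], [502.0, 70.0, 112.0], [509.0, 73.0, 115.0], [513.0, 74.0, 113.0], [495.0, 76.0, 117.0], [501.0, 76.0, 108.0], [511.0, 77.0, 116.0], [514.0, 78.0, 114.0], [502.0, 79.0, 110.0], [499.0, 80.0, 106.0], [512.0, 80.0, 117.0], [521.0, 81.0, 114.0], [493.0, 82.0, 103.0], [519.0, 82.0, 124.0], [497.0, 84.0, 100.0], [508.0, 85.0, 122.0], [508.0, 88.0, 113.0], [508.0, 89.0, 105.0], [488.0, 94.0, 110.0], [508.0, 97.0, 114.0]]
0 rect [0. 0.] [0. 0.] 0.0 med [nan nan nan]
[]
  return _methods._mean(a, axis=axis, dtype=dtype,
  ret = um.true_divide(
```

```bash
python3 -m creep '{"angular":[[0,0,0],[0,0,-6],[0,0,-14],[0,0,-22],[0,0,-30],[0,0,-38],[0,0,-46],[0,0,-54],[0,0,-62],[0,0,-70],[0,0,-78],[0,0,-85],[0,0,-85],[0,0,-85]],"slide":[[0,0,-10],[15,2,-20],[40,4,-20],[70,7,-20],[100,9,-20],[130,12,-20],[160,15,-20],[190,18,-20],[220,21,-20],[245,23,-20],[265,25,-20],[280,26,-20],[280,26,-20],[280,26,-20]],"gripper":[0,0,0,0,0,0,0,0,0,0,0,0,0,0]}'
python3 - <<'E'
from h import *
c=snap('side','side6');t=snap('top','top6')
top_rect(c,.10,.14,(.46,.60,.345,.39))
a=cv2.resize(c['image'][100:190,170:290,::-1],None,fx=6,fy=6,interpolation=cv2.INTER_CUBIC)
cv2.imwrite('pics/s6c.png',a)
E
```

```text
time: 12.8
ee_pos: [0.5243, 0.3676, 0.1219]
orientation: [-0.11, -3.139, 0.002]
force: [-0.0, -0.3, -0.6]
finger_gap: 0.0088
grip_force: 59.0
95 rect [523.2 361.7] [32.8 88.4] 74.3 med [519.7 364.1 126.7]
```

View pics/s6c.png

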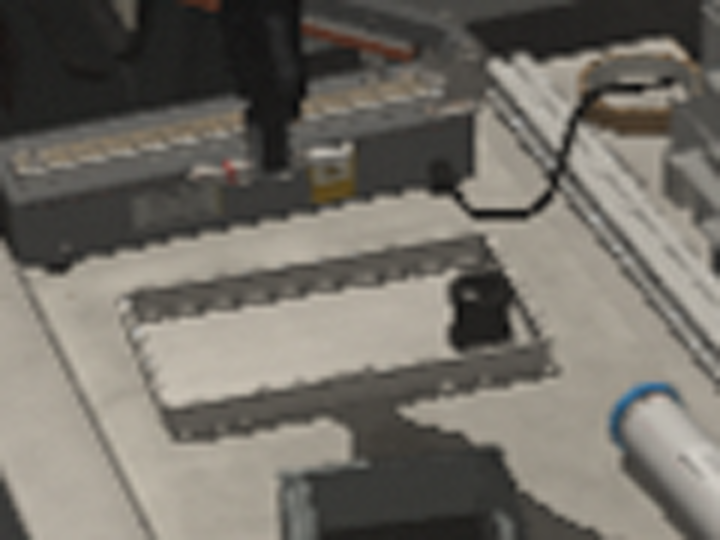

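The gauge hangs between the fingers at about (190–325,175–185), above the tray and clear of the loupe at (480,305). I'll lower it.

```bash
python3 -m creep '{"angular":[[0,0,0],[0,0,0],[0,0,0],[0,0,0],[0,0,0],[0,0,0],[0,0,0],[0,0,0],[0,0,0]],"slide":[[0,0,35],[0,0,75],[0,0,98],[0,0,108],[0,0,111],[0,0,113],[0,0,114],[0,0,115],[0,0,115]],"gripper":[0,0,0,0,0,0,0,0,0]}'
```

```text
time: 14.02
ee_pos: [0.5248, 0.3683, 0.0076]
orientation: [0.107, 3.139, 0.0]
force: [-0.3, 1.0, -0.4]
finger_gap: 0.0089
grip_force: 59.0
```

```bash
python3 -m creep '{"angular":[[0,0,0],[0,0,0],[0,0,0],[0,0,0],[0,0,0]],"slide":[[0,0,1],[0,0,2],[0,0,2.5],[0,0,2.5],[0,0,2.5]],"gripper":[0,0,0,0,0]}'
```

```text
time: 14.65
ee_pos: [0.5248, 0.3683, 0.0059]
orientation: [-0.107, -3.14, 0.0]
force: [-1.6, -1.1, 5.2]
finger_gap: 0.0084
grip_force: 59.7
```

```bash
python3 -m creep '{"angular":[[0,0,0],[0,0,0],[0,0,0],[0,0,0],[0,0,0],[0,0,0],[0,0,0],[0,0,0],[0,0,0],[0,0,0]],"slide":[[0,0,-0.5],[0,0,-0.5],[0,0,-0.5],[0,0,-1],[0,0,-10],[0,0,-40],[0,0,-90],[0,0,-140],[0,0,-140],[0,0,-140]],"gripper":[0.15,0.3,0.4,0.4,0.4,0.4,0.4,0.4,0.4,0.4]}'
python3 - <<'E'
from h import *
c=snap('side','side7');t=snap('top','top7')
top_rect(c,.009,.02,(.45,.60,.335,.40))
top_rect(c,.003,.008,(.41,.54,-.21,-.02))
cv2.imwrite('pics/s7c.png',cv2.resize(c['image'][110:250,170:350,::-1],None,fx=4,fy=4,interpolation=cv2.INTER_CUBIC))
E
```

```text
time: 15.9
ee_pos: [0.5245, 0.3681, 0.1452]
orientation: [0.107, 3.139, 0.0]
force: [-0.5, -0.7, -0.8]
finger_gap: 0.0341
grip_force: 0.0
48 rect [525.5 365.4] [15.3 91.8] 83.7 med [522.6 366.   11.2]
1030 rect [ 474.7 -115.8] [188.3 128.2] 89.5 med [ 469.9 -113.     5.1]
```

View pics/s7c.png

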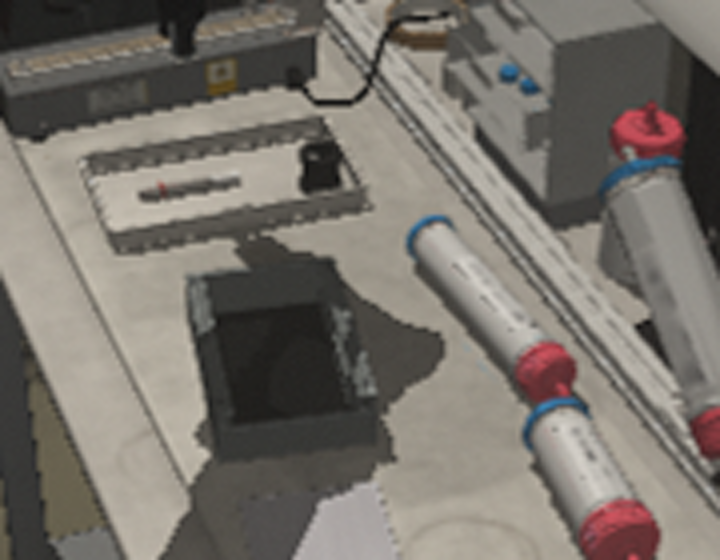

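The gauge lies flat in the tray at (140–240,185) in the crop, the loupe is undisturbed, the lid is flat on the bench, and the arm is clear.

```bash
python3 -c "
from bench import job
print(job.finish_job())"
```

```text
the job is handed in; nothing more can be done
None
```

I handed the job in at about 16 s of the 58 s allowed: the lid is flat and right way up on the bench, the gauge is flat in the tray, and the loupe and tray look undisturbed; the hand-in returned no verdict.

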